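Unload the drilled ring and index the dial three clicks

ROBOT

A 6-joint arm with a two-finger parallel gripper is mounted at the origin on the work surface. World frame = base frame: x ahead of the robot, y to its left, z up, the work surface at z = 0. Lengths are in m, angles in rad, forces in N, time in s.
With the tool pointing down it reaches from about 0.25 to 0.775 m from the base axis. Payload 4 kg.
Tool frame: the origin (TCP) lies midway between the tips of the shut fingers; the grasp point (between the pads) lies 19 mm behind it (robot.hold_point_z is the distance from the TCP to the grasp point, in m); z points along the fingers, y is the line along which they close (so a half turn about z gives the same grasp; the last joint's range is limited). The gripper opens to 94 mm and grips with 3 to 60 N. Pads are 16 mm wide; open, the fingers measure 119 mm over their backs; the gripper's body (75 mm by 177 mm) begins 78 mm behind the grasp point.
Start: joints at [1.161, 0.087, 1.371, -0, 1.684, -0.103], TCP at [0.166, 0.524, 0.206] pointing down, gripper open.
Joint ranges: [-3.1, 3.1], [-0.76, 2.03], [0.27, 2.55], [-1.08, 4.22], [0.17, 2.65], [-2.57, 2.57]. Speed limits (rad/s): [2.79, 2.79, 3.14, 3.14, 3.14, 3.14].

INTERFACE

Orientations are given as [roll, pitch, yaw] about the fixed x, y, z axes, in that order (R = Rz(yaw) Ry(pitch) Rx(roll)).
In Python, from bench import readout, imaging, robot gives the robot as it stands.
- The arm moves only by the tool carry_out, never from a script. Its argument "motion" is text: rows parted by semicolons, each of 7 numbers parted by spaces: the shift along the tool's x, y, z each as a share of 200 mm, from -1 to 1, then the turn, a rotation vector about the tool's x, y, z each as a share of 120 degrees, from -1 to 1, then the opening, from 0 (shut) to 1 (fully open). A call has 1 to 12 rows; each row shifts and turns the commanded pose from where the row before left it, along the tool's axes as they then stand; what a row does not reach is not made up. A row lasts 1/8 s, in which the tool goes at most 62.5 mm and 10.7 degrees, less where a joint would pass 70% of its speed; a pose out of reach is approached as far as the arm can. A call with a number of a shift or a turn outside -1 to 1 is refused whole. A call with a gripper value outside its range is refused whole. The fingers move at their own pace and stop on an object; the grip force is fixed at half the most. Time passes only in rows, so rows that do not move let the fingers close. It gives the time, the measured TCP pose, the force, the opening and the grip force at its end, in the units of the state.
- readout.get_obs(): the state, without advancing time (a new reading comes with each control period).
- imaging.snapshot(name): name is "scene" or "top" or "wrist"; returns a dict with "pixels" (420x560x3 uint8, red, green, blue), "fx", "fy", "cx", "cy" (pixels), "R" (3x3) and "t" (3): a world point X has camera coordinates R X + t. Camera axes: x right, y down, z forward; pixel columns grow to the right and rows downward; lengths in m; the calibration is good to about 2 mm. The wrist camera is an equidistant fisheye: a pixel r from the principal point sees the ray r / f radians off the axis. A picture is of the moment at which its call begins. There is no depth.
- robot.close_job(): hands the job in; it is judged then, once.
The state is a dict: "time": time; "joint_positions": joint angles; "qvel": joint speeds; "joint_torque": joint torques, N m; "tool_pos": TCP position; "ee_rot": TCP orientation; "wrist_force": force on the tool from outside, world axes, zero at the start; "wrist_torque": the same for the moment, N m; "width": finger opening in m; "finger_force": force on a finger pad.
Only numpy, scipy, OpenCV 4.12 (cv2) and the standard library are available. Lean on these libraries where they do the work, as an engineer would, in place of code of your own. Each camera call takes 0.05 s, during which the arm holds its last target. There are 200 camera calls.

TASK

Take the drilled dark ring off the indexing fixture at the red mark and drop it into the wire basket. Then grip the black bar knob, turn the spring-loaded dial clockwise from its home stop by three clicks, so that the next pale blank stands at the red mark, never going on to the fourth click, and finish while still gripping the knob and holding the dial steady at the third stop, because it swings home if let go. Leave the glue bottle, the tape roll and the screwdriver where they are.

Things in the scene. Friction and masses are not known exactly. Their poses are not given: they have to be found in the camera images.
- indexer: Fixed base of the indexing fixture: round plywood foot 250 mm across, 14 mm thick, with a steel hub. Origin at the centre of its underside on the bench, on the dial's axis; z up. A red block at the rim (24 by 20 mm, 42 mm high), centred 127 mm along its own -x, marks the drilling station. On it turns an aluminium dial 224 mm across, top face 48 mm above the bench.
- station (a point): Drilling station at the red mark: fixed point 85 mm from the axis along the base's -x, at the dial's top face. The dial carries, 85 mm from its axis and 60 degrees apart, one locating post (22 mm across, 8 mm high; here when the dial is home) and five pale blank rings (44 mm across, 16 mm high, fixed on). Three clicks clockwise bring the next blank here.
- index_knob: Knob on the dial's axis, turning with it. Origin on the axis at the dial's top face (48 mm above the bench); z up. A round steel neck 44 mm across rises 36 mm; on it a black grip bar 50 mm long (own x), 14 mm thick (own y), from 35 to 67 mm above the origin. Its end with the white line (own -x) points to the red mark when the dial is home.
- knob_grip (a point): Middle of the black grip bar, on the dial's axis, 99 mm above the bench: the point to grip, closing across the 14 mm thickness (along its y).
- dial (a joint): Dial angle, rad: 0 at the home stop (start), growing clockwise seen from above, travel 2.1. A click every 20 degrees: 0.349, 0.698, the third 1.047. A spring pulls it home with about 0.15 N m; the clicks add or take up to 0.11 N m (none at a stop, hardest a quarter of the way to the next), so it stays at no stop by itself and swings home when let go. Grip firmly.
- ring: The drilled ring, loose, dark wood: 44 mm outside, 29 mm hole, 16 mm high, about 30 g, with small brass-coloured drill marks on top. Origin at the centre of its underside; z up. It starts lying on the dial (underside 48 mm above the bench) around the free post at the red mark. Lift it straight up more than 10 mm to clear the post.
- basket: Wire basket, fixed to the bench, open on top: 160 mm (its x) by 140 mm (its y), 60 mm high, walls 4 mm, floor 4 mm above the bench. Origin at the centre of its underside; z up.
- glue_bottle: Bystander: yellow glue bottle, 56 mm across, 150 mm high, standing. Origin at the centre of its underside.
- tape_roll: Bystander: green roll of tape lying flat, 100 mm across, 24 mm high. Origin at the centre of its underside.
- screwdriver: Bystander: screwdriver with a red handle, 180 mm long along its x, lying. Origin under its middle.
Not all that is in view belongs to the job. Of the things shaped like the ring, the wood one is meant.

How it is judged:
By the outcome, as a careful person would: the job done as asked, in the order asked, and still so for the second after the job is handed in, while the arm keeps its last pose, push and grip.
It also fails if it takes over 61 s, if anything falls off the work surface, if the arm or the gripper's body presses on something with over 40 N, if the wrist force passes 120 N, or if a joint passes its speed limit or range.

## Working session

There is one attempt and no reset: what is moved stays moved. The work goes in short steps, Python scripts to look and compute and a tool call to move; the robot and the scene stay as the last step left them, time stands still between calls to the robot, and variables do not carry over. Pictures are saved under pics/ and viewed, at most 10 in all, crops included, and the job is handed in when it is done.

Besides the shell and the picture viewer there is one more tool, called after ">>>" as name(argument=value, ...) on one line, values as JSON. carry_out: Moves the arm, as the interface text tells. Its arguments: {"type":"object","properties":{"motion":{"type":"string"}},"required":["motion"]}

```bash
mkdir -p pics; ls; python3 - <<'E'
from bench import readout, imaging, robot
import cv2, pickle
o=readout.get_obs()
print({k:o[k] for k in('time','tool_pos','ee_rot','width')}, robot.hold_point_z)
for n in('scene','top','wrist'):
    s=imaging.snapshot(n); pickle.dump(s,open(f'pics/{n}0.pkl','wb'))
    cv2.imwrite(f'pics/{n}0.png',s['pixels'][:,:,::-1]); print(n,s['fx'],s['fy'],s['cx'],s['cy'],s['R'],s['t'])
E
```

```text
pics
{'time': 0.0, 'tool_pos': array([0.16588647, 0.52381777, 0.20431327]), 'ee_rot': array([-3.13941488e+00, -1.93655486e-04,  2.83481282e+00]), 'width': 0.09386795299883446} 0.0188
scene 408.0420062874798 408.0420062874798 281.6008740357065 210.130241808439 [[ 0.48970956  0.87166247 -0.01972506]
 [ 0.52655841 -0.31370662 -0.79014201]
 [-0.69492502  0.3765537  -0.61260634]] [-0.17283719 -0.23177426  1.33842224]
top 467.8445331479197 467.8445331479197 276.3148002038779 203.91542761045326 [[ 0.00427446 -0.99998311  0.0039388 ]
 [-0.98130183 -0.00495248 -0.19241149]
 [ 0.19242775 -0.00304269 -0.98130643]] [-0.10566204  0.53304135  1.36157063]
wrist 325.19226210127806 325.19226210127806 280.57237078556756 205.20820474524092 [[ 0.30188017  0.95334505 -0.00125937]
 [ 0.92395024 -0.29224617  0.24679574]
 [ 0.23491345 -0.07566634 -0.9690667 ]] [-0.55001786 -0.02605036  0.38971951]
```

View pics/top0.png

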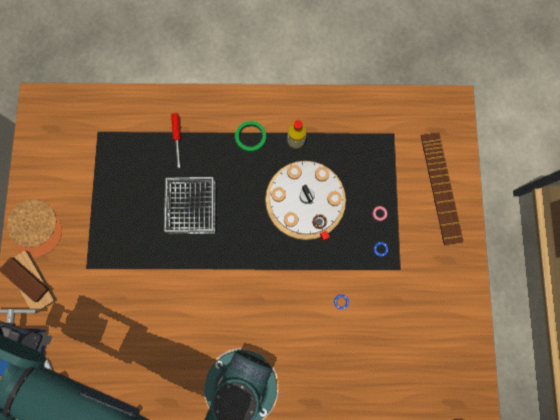

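View pics/scene0.png

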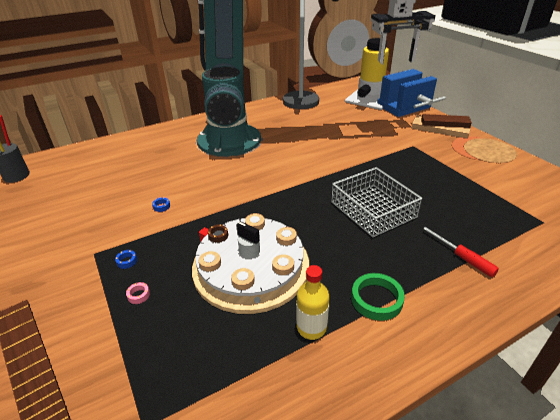

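The top view shows the dark ring at (319,222) next to the red block (325,236). The dial is centred near (306,199), the basket at (190,205), the bottle at (297,134), the tape at (250,136) and the screwdriver at (177,140). There are four loose ring-shaped things: dark (319,222), pink (380,213), blue (381,249) and blue (341,302). Only the dark one fits, because it is wood and sits at the red mark. I'll confirm that in an enlarged crop.

```bash
cat > h.py <<'E'
import numpy as np, pickle, cv2
def ray(s,u,v):
    x,y=(u-s['cx'])/s['fx'],(v-s['cy'])/s['fy']
    d=s['R'].T@np.array([x,y,1.]); return -s['R'].T@s['t'], d/np.linalg.norm(d)
def atz(s,u,v,z):
    o,d=ray(s,u,v); return o+d*(z-o[2])/d[2]
def tri(*rs):
    A=sum(np.eye(3)-np.outer(d,d) for o,d in rs); b=sum((np.eye(3)-np.outer(d,d))@o for o,d in rs)
    return np.linalg.solve(A,b)
def proj(s,X):
    c=s['R']@np.asarray(X)+s['t']; return c[0]/c[2]*s['fx']+s['cx'],c[1]/c[2]*s['fy']+s['cy']
E
python3 - <<'E'
from h import *
T,S=[pickle.load(open(f'pics/{n}0.pkl','rb')) for n in('top','scene')]
a=cv2.resize(T['pixels'][150:250,255:355],(400,400),interpolation=cv2.INTER_CUBIC)
b=cv2.resize(S['pixels'][205:305,185:285+25],(500,400),interpolation=cv2.INTER_CUBIC)
im=np.hstack([a,b[:,:400]]); cv2.imwrite('pics/crop1.png',im[:,:,::-1])
E
```

```text
(no output)
```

View pics/crop1.png

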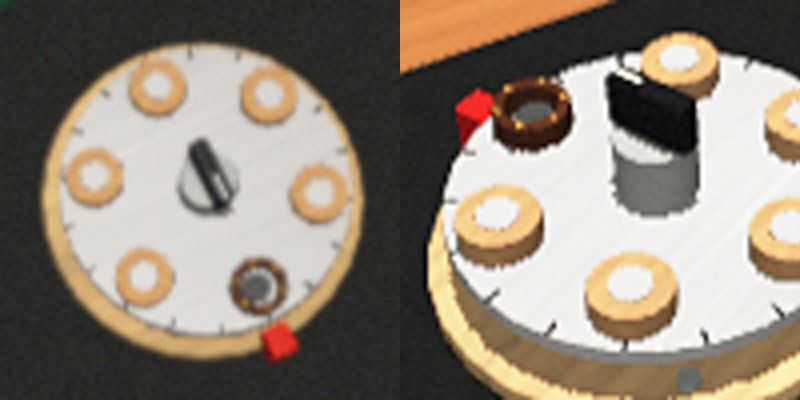

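The crop confirms it: the dark brown ring with brass marks sits around the post by the red block, at (258,287) in the left crop. The knob bar's white end points to the mark. Next I'll fit the fixture and basket from both views.

```bash
cat > fit.py <<'E'
from h import *
from scipy.optimize import least_squares
T,S=[pickle.load(open(f'pics/{n}0.pkl','rb')) for n in('top','scene')]
ct=lambda x,y:((x+.5)/4-.5+255,(y+.5)/4-.5+150)
cs=lambda x,y:((x-400+.5)/4-.5+185,(y+.5)/4-.5+205)
# angle index k: station angle + 60k deg (ccw from above)
tp={0:(258,287),1:(319,193),2:(268,96),3:(158,88),4:(95,177),5:(144,277)}
sp={0:(532,103),5:(681,55),1:(500,212),2:(632,282)}
for sgn in(1,-1):
    def P(p,k):
        a=p[3]+sgn*k*np.pi/3; return [p[0]+.085*np.cos(a),p[1]+.085*np.sin(a),p[2]]
    def f(p): return np.concatenate([np.subtract(proj(T,P(p,k)),ct(*v)) for k,v in tp.items()]+[np.subtract(proj(S,P(p,k)),cs(*v)) for k,v in sp.items()])
    r=least_squares(f,[.47,-.15,.06,np.radians(-153)])
    print(sgn,r.cost,r.x,np.degrees(r.x[3]),'station',P(r.x,0))
    if r.cost<50: print(f(r.x).round(1))
print('ring top tri',tri(ray(T,*ct(258,287)),ray(S,*cs(532,103))))
bt=[(165,178),(214,177),(215,233),(164,233)]
for z in(.06,): print([atz(T,*b,z).round(3) for b in bt])
print('scene',[atz(S,*b,.06).round(3) for b in [(332,186),(376,169),(421,203)]])
t=tri(ray(T,164,233),ray(S,376,169)),tri(ray(T,214,177),ray(S,332,186)) ; print(t)
print('knob top',tri(ray(T,*ct(212,172)),ray(S,*cs(652,97))))
print('white end/black end T z.115',atz(T,*ct(200,143),.115),atz(T,*ct(226,203),.115))
E
python3 fit.py
```

```text
1 2.987509083751307 [ 0.55656935 -0.19148564  0.06317135 -2.68702216] -153.9550292022304 station [np.float64(0.480201127919381), np.float64(-0.22880714202280183), np.float64(0.06317134992852659)]
[-0.7 -0.4 -0.4  0.  -0.5 -0.4 -0.9 -0.4 -0.8 -0.1 -0.7  0.  -0.2 -0.3
 -1.   0.5 -0.9  0.2 -0.7  0.1]
-1 8197.569382202546 [ 0.54216153 -0.19264373  0.07658375 -0.67333165] -38.579061576272245 station [np.float64(0.6086101490527042), np.float64(-0.24564921997972108), np.float64(0.07658375314977979)]
ring top tri [ 0.47961208 -0.22966776  0.06199969]
[array([0.61 , 0.235, 0.06 ]), array([0.614, 0.086, 0.06 ]), array([0.443, 0.078, 0.06 ]), array([0.442, 0.229, 0.06 ])]
scene [array([0.465, 0.081, 0.06 ]), array([0.46 , 0.224, 0.06 ]), array([0.628, 0.218, 0.06 ])]
(array([0.44548817, 0.23456013, 0.04847949]), array([0.57362704, 0.04264439, 0.14693853]))
knob top [ 0.55746595 -0.19236791  0.1069918 ]
white end/black end T z.115 [ 0.57651512 -0.18505758  0.115     ] [ 0.53210049 -0.20351424  0.115     ]
```

>>> carry_out(motion="-0.19 -0.222 0 0 0 0 0.7;-0.19 -0.222 0 0 0 0 0.7;-0.19 -0.222 0 0 0 0 0.7;-0.19 -0.222 0 0 0 0 0.7;-0.19 -0.222 0 0 0 0 0.7;-0.19 -0.222 0 0 0 0 0.7;-0.19 -0.222 0 0 0 0 0.7;-0.19 -0.222 0 0 0 0 0.7;-0.19 -0.222 0 0 0 0 0.7;-0.19 -0.222 0 0 0 0 0.7;-0.19 -0.222 0 0 0 0 0.7;-0.19 -0.222 0 0 0 0 0.7")

```text
time: 1.65
tool_pos: [0.4402, -0.1232, 0.2053]
ee_rot: [3.141, 0.0, 2.834]
wrist_force: [0.8, 0.9, 0.3]
width: 0.0656
finger_force: 0.0
```

>>> carry_out(motion="-0.18 -0.22 0 0 0 0 0.7;-0.18 -0.22 0 0 0 0 0.7;0 0 0 0 0 0.087 0.7;0 0 0 0 0 0.087 0.7;0 0 0 0 0 0.087 0.7;0 0 0 0 0 0.087 0.7;0 0 0 0 0 0.087 0.7;0 0 0 0 0 0.087 0.7;0 0 0 0 0 0.087 0.7;0 0 0 0 0 0.087 0.7;0 0 0 0 0 0.087 0.7;0 0 0 0 0 0.087 0.7")

```text
time: 3.15
tool_pos: [0.4818, -0.2268, 0.2049]
ee_rot: [-3.141, -0.0, 1.007]
wrist_force: [-0.4, -0.7, -0.6]
width: 0.0658
finger_force: 0.0
```

>>> carry_out(motion="0 0 0 0 0 0.087 0.7;0 0 0 0 0 0.087 0.7;0 0 0 0 0 0.087 0.7;0 0 0 0 0 0 0.7")

```text
time: 3.65
tool_pos: [0.4818, -0.2268, 0.205]
ee_rot: [-3.141, 0.0, 0.468]
wrist_force: [0.3, -0.1, -0.7]
width: 0.066
finger_force: 0.0
```

```bash
cat > snap.py <<'E'
import sys,cv2,pickle
from bench import imaging
n,tag=sys.argv[1:3]; s=imaging.snapshot(n); pickle.dump(s,open(f'pics/{tag}.pkl','wb')); cv2.imwrite(f'pics/{tag}.png',s['pixels'][:,:,::-1])
E
python3 snap.py wrist w1
```

```text
(no output)
```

View pics/w1.png

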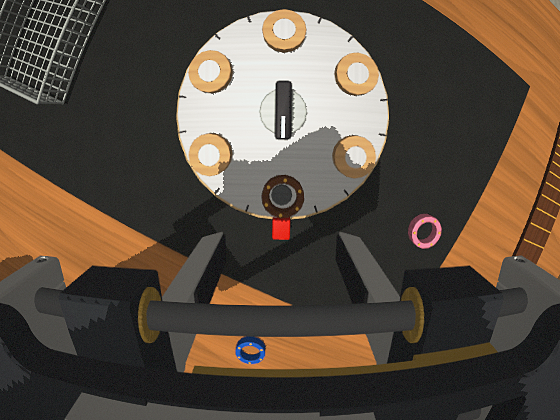

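The wrist view shows the dark ring at (283,195), centred between the fingers. The red block is at (281,229), the bar at (284,110) lines up with the tool's x, and the blanks sit at (284,29), (209,72), (358,73), (209,154) and (354,156).

```bash
cat >> h.py <<'E'
def wray(s,u,v):
    dx,dy=u-s['cx'],v-s['cy']; r=np.hypot(dx,dy); th=r/s['fx']
    c=np.array([np.sin(th)*dx/r,np.sin(th)*dy/r,np.cos(th)]); return -s['R'].T@s['t'], s['R'].T@c
E
python3 - <<'E'
from h import *
s=pickle.load(open('pics/w1.pkl','rb'));T,S=[pickle.load(open(f'pics/{n}0.pkl','rb')) for n in('top','scene')]
def at(u,v,z):
    o,d=wray(s,u,v); return (o+d*(z-o[2])/d[2]).round(4)
pts=[(284,29.5),(209,72),(357.5,73),(209.5,155),(354,156),(283,195)]
L=[at(*p,.064) for p in pts]; print(L)
print('centre from opposites',(L[0]+L[5])/2,(L[1]+L[4])/2,(L[2]+L[3])/2)
d=L[5]-(L[0]+L[5])/2; print(np.degrees(np.arctan2(d[1],d[0])),np.linalg.norm(d))
print('ring3',tri(wray(s,283,195),ray(T,319.1,221.4),ray(S,217.6,230.5)))
print('knob',at(284,82,.115),at(284,137,.115))
E
```

```text
[array([ 0.6333, -0.1536,  0.064 ]), array([ 0.5624, -0.1066,  0.064 ]), array([ 0.6279, -0.2376,  0.064 ]), array([ 0.4876, -0.1438,  0.064 ]), array([ 0.552 , -0.2733,  0.064 ]), array([ 0.4841, -0.228 ,  0.064 ])]
centre from opposites [ 0.5587 -0.1908  0.064 ] [ 0.5572  -0.18995  0.064  ] [ 0.55775 -0.1907   0.064  ]
-153.49642495760648 0.08336066218546971
ring3 [ 0.48113923 -0.22932126  0.06151176]
knob [ 0.5786 -0.1806  0.115 ] [ 0.5379 -0.2012  0.115 ]
```

>>> carry_out(motion="-0.008 0.005 0.2 0 0 0.004 0.7;0 0 0.2 0 0 0 0.7;0 0 0.2 0 0 0 0.7;0 0 0.1 0 0 0 0.7;0 0 0.06 0 0 0 0.7;0 0 0 0 0 0 0.7")

```text
time: 4.45
tool_pos: [0.4806, -0.2283, 0.0529]
ee_rot: [-3.14, 0.001, 0.459]
wrist_force: [-0.4, -0.1, -1.4]
width: 0.0658
finger_force: 0.0
```

>>> carry_out(motion="0 0 0.005 0 0 0 0;0 0 0 0 0 0 0;0 0 0 0 0 0 0;0 0 0 0 0 0 0;0 0 0 0 0 0 0;0 0 0 0 0 0 0")

```text
time: 5.2
tool_pos: [0.4816, -0.2289, 0.0535]
ee_rot: [3.14, -0.001, 0.458]
wrist_force: [-0.5, 1.0, 5.2]
width: 0.043
finger_force: 30.0
```

>>> carry_out(motion="0 0 -0.05 0 0 0 0;0 0 -0.1 0 0 0 0;0 0 -0.2 0 0 0 0;0 0 -0.2 0 0 0 0;0 0 -0.2 0 0 0 0;0 0 0 0 0 0 0")

```text
time: 5.95
tool_pos: [0.4826, -0.2295, 0.2065]
ee_rot: [3.135, -0.004, 0.458]
wrist_force: [0.4, 0.1, -0.5]
width: 0.0433
finger_force: 30.0
```

```bash
python3 snap.py wrist w2
```

```text
(no output)
```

View pics/w2.png

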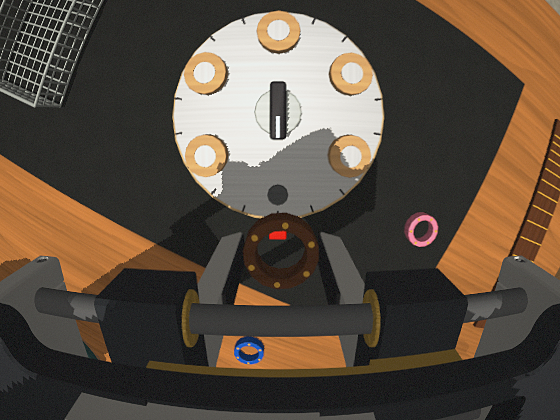

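The ring is held between the fingers at (281,250), the post at (278,194) is bare, and the dial is still at home. Next I'll move to the basket.

>>> carry_out(motion="0.155 -0.229 0 0 0 0 0;0.155 -0.229 0 0 0 0 0;0.155 -0.229 0 0 0 0 0;0.155 -0.229 0 0 0 0 0;0.155 -0.229 0 0 0 0 0;0.155 -0.229 0 0 0 0 0;0.155 -0.229 0 0 0 0 0;0 0 0 0 0 0 0;0 0 0 0 0 0 0")

```text
time: 7.12
tool_pos: [0.5331, 0.1544, 0.2004]
ee_rot: [-3.141, 0.004, 0.458]
wrist_force: [0.2, 0.2, -0.3]
width: 0.0432
finger_force: 30.0
```

```bash
python3 snap.py top t3; python3 - <<'E'
import cv2
i=cv2.imread('pics/t3.png')[130:270,100:290]; cv2.imwrite('pics/t3c.png',cv2.resize(i,None,fx=4,fy=4,interpolation=cv2.INTER_CUBIC))
E
```

```text
(no output)
```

View pics/t3c.png

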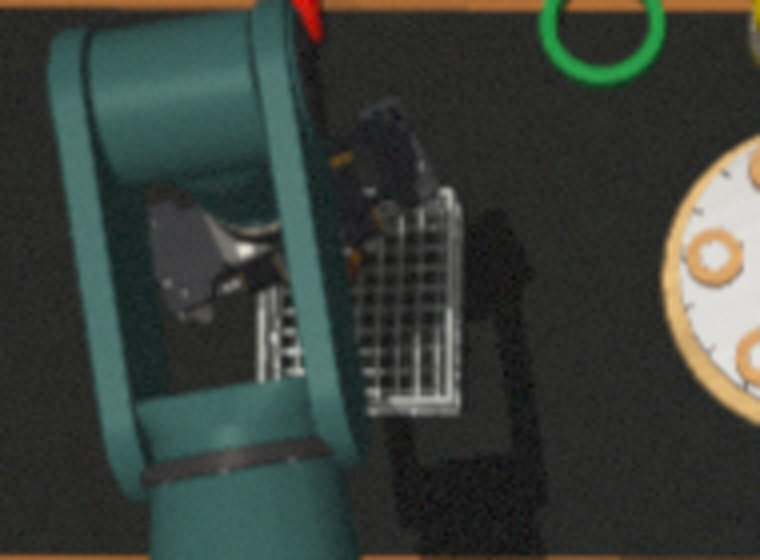

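The crop shows the basket, about (257–460, 185–412) in crop pixels, under the gripper as planned. Nothing else is near it. Next I'll lower and release.

>>> carry_out(motion="0 0 0.25 0 0 0 0;0 0 0.25 0 0 0 0;0 0 0.2 0 0 0 0;0 0 0.07 0 0 0 0;0 0 0 0 0 0 0;0 0 0 0 0 0 0.7;0 0 0 0 0 0 0.7;0 0 0 0 0 0 0.7;0 0 0 0 0 0 0.7")

```text
time: 8.3
tool_pos: [0.5343, 0.1551, 0.0491]
ee_rot: [3.141, -0.001, 0.458]
wrist_force: [0.4, 0.9, 0.0]
width: 0.0656
finger_force: 0.0
```

>>> carry_out(motion="0 0 -0.2 0 0 0 0.7;0 0 -0.25 0 0 0 0.7;0 0 -0.3 0 0 0 0.7;0 0 0 0 0 0 0.7")

```text
time: 8.8
tool_pos: [0.5372, 0.1557, 0.2057]
ee_rot: [3.138, -0.013, 0.458]
wrist_force: [0.1, 0.2, -0.3]
width: 0.0658
finger_force: 0.0
```

```bash
python3 snap.py wrist w4
```

```text
(no output)
```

View pics/w4.png

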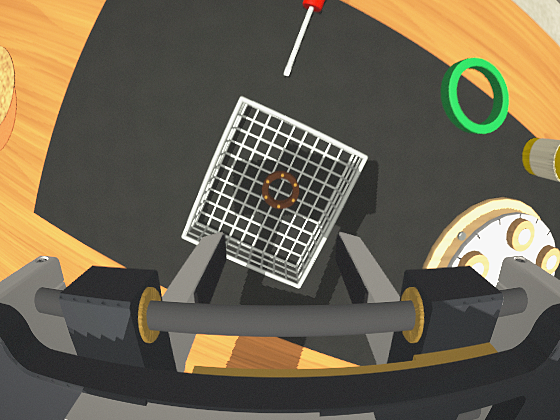

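The ring lies flat in the basket at (281,190). Next I'll move over the knob.

>>> carry_out(motion="-0.095 0.229 0 0 0 0 0.6;-0.095 0.229 0 0 0 0 0.6;-0.095 0.229 0 0 0 0 0.6;-0.095 0.229 0 0 0 0 0.6;-0.095 0.229 0 0 0 0 0.6;-0.095 0.229 0 0 0 0 0.6;-0.095 0.229 0 0 0 0 0.6;0 0 0 0 0 0 0.6;0 0 0 0 0 0 0.6")

```text
time: 9.98
tool_pos: [0.5556, -0.1907, 0.1965]
ee_rot: [-3.138, 0.002, 0.457]
wrist_force: [0.1, -0.2, -1.0]
width: 0.0565
finger_force: 0.0
```

```bash
python3 snap.py wrist w5
```

```text
(no output)
```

View pics/w5.png

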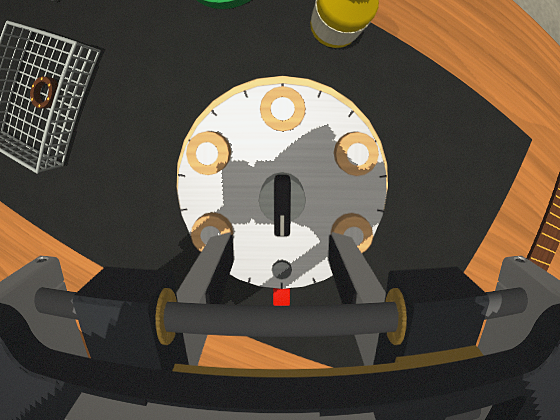

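The wrist view shows the bar from (283,176) to (283,236), the post at (282,270), the red mark at (282,297), and the blanks at (283,109), (208,152) and (357,153). The ring is still in the basket at (41,92).

```bash
python3 - <<'E'
from h import *
s=pickle.load(open('pics/w5.pkl','rb')); w1=pickle.load(open('pics/w1.pkl','rb'))
def at(u,v,z):
    o,d=wray(s,u,v); return (o+d*(z-o[2])/d[2]).round(4)
a,b=at(282.7,176,.115),at(282.7,236,.115); print(a,b,(a+b)/2,np.linalg.norm(a-b),np.degrees(np.arctan2(*(a-b)[1::-1])))
print('tri',tri(wray(s,282.7,206),wray(w1,284,109.5)))
p,q=at(283,108.5,.064),at(282,270,.056);print('centre',(p+q)/2,np.degrees(np.arctan2(*(p-q)[1::-1])))
E
```

```text
[ 0.5832 -0.1784  0.115 ] [ 0.5372 -0.2012  0.115 ] [ 0.5602 -0.1898  0.115 ] 0.051340432409554194 26.36541512255358
tri [ 0.55857618 -0.1907521   0.10525142]
centre [ 0.55865 -0.1906   0.06   ] 25.942295489871682
```

>>> carry_out(motion="0.009 0.004 0.15 0 0 0 0.6;0 0 0.2 0 0 0 0.6;0 0 0.1 0 0 0 0.6;0 0 0.05 0 0 0 0.6;0 0 0 0 0 0 0.6;0 0 0 0 0 0 0.6")

```text
time: 10.78
tool_pos: [0.5592, -0.1913, 0.0999]
ee_rot: [3.14, -0.002, 0.458]
wrist_force: [-0.5, 0.3, 0.5]
width: 0.0566
finger_force: 0.0
```

>>> carry_out(motion="-0.005 0 0.05 0 0 0 0.6;0 0 0 0 0 0 0;0 0 0 0 0 0 0;0 0 0 0 0 0 0;0 0 0 0 0 0 0;0 0 0 0 0 0 0;0 0 0 0 0 0 0")

```text
time: 11.65
tool_pos: [0.5571, -0.1909, 0.0886]
ee_rot: [-3.14, 0.0, 0.458]
wrist_force: [-2.9, 3.5, 1.7]
width: 0.0138
finger_force: 30.0
```

>>> carry_out(motion="0 0 0 0 0 0.04 0;0 0 0 0 0 0.04 0;0 0 0 0 0 0.04 0;0 0 0 0 0 0.04 0;0 0 0 0 0 0 0")

```text
time: 12.28
tool_pos: [0.5571, -0.1909, 0.0886]
ee_rot: [-3.14, 0.001, 0.124]
wrist_force: [-2.4, 4.2, 2.7]
width: 0.0138
finger_force: 30.0
```

>>> carry_out(motion="0 0 0 0 0 0.04 0;0 0 0 0 0 0.04 0;0 0 0 0 0 0.04 0;0 0 0 0 0 0.04 0;0 0 0 0 0 0.04 0;0 0 0 0 0 0.04 0;0 0 0 0 0 0.04 0;0 0 0 0 0 0.04 0;0 0 0 0 0 0.02 0;0 0 0 0 0 0 0;0 0 0 0 0 0 0")

```text
time: 13.65
tool_pos: [0.5571, -0.1908, 0.0886]
ee_rot: [-3.141, 0.002, -0.587]
wrist_force: [-2.9, 4.0, 2.8]
width: 0.0137
finger_force: 30.0
```

```bash
python3 snap.py wrist w6; python3 snap.py top t6; python3 - <<'E'
import cv2
i=cv2.imread('pics/t6.png')[150:250,255:355]; a=cv2.resize(i,(300,300),interpolation=cv2.INTER_CUBIC)
w=cv2.imread('pics/w6.png')[50:350,30:530]; import numpy as np
cv2.imwrite('pics/c6.png',np.hstack([w,a]))
E
```

```text
(no output)
```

View pics/c6.png

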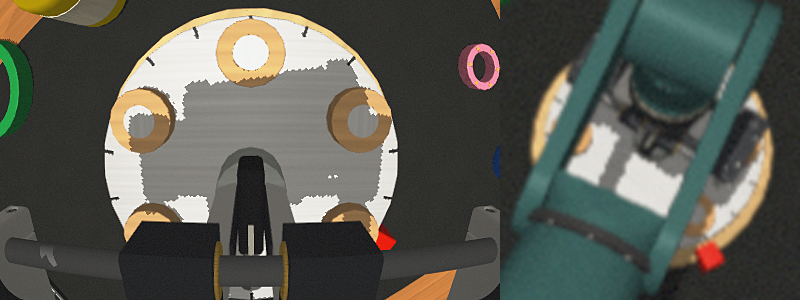

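The wrist view shows the bar still gripped. The red block is now at crop (387,240), beside a blank at about (345,225). Blanks are also visible at (251,52), (140,120) and (361,119), and I'll get the dial angle from those.

```bash
python3 - <<'E'
from h import *
from scipy.optimize import least_squares
s=pickle.load(open('pics/w6.pkl','rb'))
def at(u,v,z):
    o,d=wray(s,u,v); return (o+d*(z-o[2])/d[2])[:2]
P=[at(281,102,.064),at(170,170,.064),at(391,169.5,.064)]
c0=26.1
def f(p): return np.concatenate([np.array(p[:2])+.085*np.array([np.cos(p[2]+k),np.sin(p[2]+k)])-q for q,k in zip(P,(0,np.pi/3,-np.pi/3))])
r=least_squares(f,[.557,-.191,-.6]); print(r.x,np.degrees(r.x[2]),'dial turned',c0-np.degrees(r.x[2]),f(r.x).round(4))
E
```

```text
[ 0.55817589 -0.1906634  -0.58558637] -33.551627384936864 dial turned 59.651627384936866 [ 0.0006 -0.0001  0.0004  0.001  -0.001  -0.0009]
```

>>> carry_out(motion="0 0 0 0 0 0.002 0;0 0 0 0 0 0 0;0 0 0 0 0 0 0;0 0 0 0 0 0 0;0 0 0 0 0 0 0;0 0 0 0 0 0 0;0 0 0 0 0 0 0;0 0 0 0 0 0 0")

```text
time: 14.75
tool_pos: [0.5571, -0.1908, 0.0886]
ee_rot: [-3.141, 0.002, -0.591]
wrist_force: [-3.0, 4.6, 2.6]
width: 0.0134
finger_force: 30.0
```

```bash
python3 -c "
from bench import readout,robot
o=readout.get_obs();print(o['ee_rot'],o['width'],o['finger_force'],o['wrist_torque'])
print(robot.close_job())"
```

```text
[-3.14061884e+00  1.59395846e-03 -5.91265743e-01] 0.01337900834443813 30.013055205345154 [0.78399987 0.48123854 0.1107435 ]
the job is handed in; nothing more can be done
None
```

The dark ring is in the basket, and I handed the job in at about 15 s with the knob still gripped at 30 N. The dial is held at the third click: the camera put it at 59.7° before a last nudge of about 0.2°, and the arm's reading gave 60.1° after it.

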